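# Open the key machine's oil filler

## Robot

A 6-joint arm with a two-finger parallel gripper is mounted at the origin on the work surface. World frame = base frame: x ahead of the robot, y to its left, z up, the work surface at z = 0. Lengths are in m, angles in rad, forces in N, time in s.
With the tool pointing down it reaches from about 0.35 to 0.85 m from the base axis. Payload 8.1 kg.
Tool frame: the origin (TCP) lies between the finger pads; the fingertips stand 11 mm ahead of it and the grasp point (between the pads) lies 8 mm behind it; z points along the fingers, x is the direction in which the jaws open and shut, and the axes are right-handed (so a half turn about z gives the same grasp; the last joint's range is limited). The gripper opens to 85 mm and grips with 20 to 120 N. Pads are 22 mm wide; open, the fingers measure 114 mm over their backs; the gripper's body (76 mm by 85 mm) begins 54 mm behind the grasp point. The pads swing forward as they close: fully open they stand 13 mm farther back than shut.
Start: joints at [-1.212, 0.13, 1.488, -0, 1.523, -0.085], TCP at [0.258, -0.542, 0.242] pointing down, gripper open.
Joint ranges: [-2.96, 2.96], [-0.89, 2.26], [0.02, 2.5], [-1.34, 4.48], [0, 2.73], [-2.66, 2.66]. Speed limits (rad/s): [2.39, 2.39, 2.79, 3.14, 3.14, 3.14].

## Interface

Orientations are given as a rotation vector (axis times angle).
In Python, from station import arm gives the robot as it stands.
- The arm moves only by the tool step_arm, never from a script. Its argument "motion" is a list of rows, each an object of numbers: "ax", "ay", "az": the turn, a rotation vector about the tool's x, y, z in units of 6 degrees (1.0 is 6 degrees); "tx", "ty", "tz": the shift along the tool's x, y, z in units of 25 mm (1.0 is 25 mm); "claw": the opening, from 0 (shut) to 1 (fully open). In form: [{"ax": .., "ay": .., "az": .., "tx": .., "ty": .., "tz": .., "claw": ..}, ...]. A call has 1 to 10 rows; each row shifts and turns the commanded pose from where the row before left it, along the tool's axes as they then stand; what a row does not reach is not made up. A row lasts 1/10 s, in which the tool goes at most 50 mm and 8.59 degrees, less where a joint would pass 70% of its speed; a pose out of reach is approached as far as the arm can. A call is refused whole if a number of a shift passes 1 or a number of a turn 1, either way. A call with a gripper value outside its range is refused whole. The fingers move at their own pace and stop on an object; "squeeze" is the grip in N (left out, the last holds). Time passes only in rows, so rows that do not move let the fingers close. It gives the time, the measured TCP pose, the force and the opening at its end, in the units of the state.
- arm.state(): the state, without advancing time (a new reading comes with each control period).
- arm.snapshot(name): name is "scene" or "top" or "wrist"; returns a dict with "img" (420x560x3 uint8, blue, green, red), "fx", "fy", "cx", "cy" (pixels), "T" (4x4, takes a point from camera to world coordinates); the wrist camera has in their place "T_tool_cam" (4x4, takes a point from camera to tool coordinates, whose origin is the TCP and whose axes are the tool frame's). Camera axes: x right, y down, z forward; pixel columns grow to the right and rows downward; lengths in m; the calibration is good to about 2 mm. A picture is of the moment at which its call begins: read the wrist's pose just before it. There is no depth.
- arm.hand_in(): hands the job in, once; it reports no verdict.
The state is a dict: "t": time; "joints": joint angles; "qvel": joint speeds; "joint_torque": joint torques, N m; "tool_pos": TCP position; "eef_rot": TCP orientation; "wrist_force": force on the tool from outside, world axes, zero at the start; "ft_torque": the same for the moment, N m; "opening": finger opening in m.
Only numpy, scipy, OpenCV 4.12 (cv2) and the standard library are available. Lean on these libraries where they do the work, as an engineer would, in place of code of your own. Each camera call takes 0.05 s, during which the arm holds its last target.

## Task

The key-cutting machine needs oil: swing the steel keeper bar fully aside from over the big black screw cap on top, unscrew that cap (anticlockwise seen from above, in several regrasped turns) and lift it clear. Set the cap down, without dropping it, in the shallow steel parts tray, standing open side down, and leave the keeper swung aside. Do not disturb the spray can, the glass jar or the screwdriver.

Things in the scene. Friction and masses are not known exactly. Their poses are not given: they have to be found in the camera images.
- port (a point): Centre of the oil filler on the flat top (110 mm above the table) of the grey key-cutting machine; z up, x to the machine's rear (motor). Under the cap a steel neck stands here, 20 mm in diameter, 21 mm tall, with a coarse right-hand thread (outer diameter 29 mm, lead 9 mm a turn, axial play about 1.5 mm either way). About 50 mm round the axis are free.
- belt_cover (a point): Obstacle fixed on the machine: middle of the upper edge, on the cap's side, of the grey belt cover, a block 40 mm taller than the machine's top, 130 mm long along the machine's x, its wall 57 mm from the cap's axis on the machine's +y side. A wide-open gripper can hit it. Same axes as port.
- vent_plug (a point): Top of a small black plug (20 mm wide, 13 mm tall) fixed on the machine's top; not the cap, it stays as it is. All other parts of the machine round the cap (motor behind, cutter and clamps in front) stay at most 5 mm above the level of its top.
- cap_mid (a point): Centre, half-way up, of the black ribbed screw cap, 41 mm in diameter, 40 mm tall, 60 g; z its axis, x the grey mark on top. Screwed on, it is 20 mm above port, x within 0.4 rad of the machine's x. Turns easily. It lets go after 3.3 to 4.1 rad anticlockwise in all (turning up to 5 rad is harmless), having risen about 4 mm (1.4 mm per rad after the first rad); clear of the neck 25 mm up.
- keeper (a joint): Angle of the keeper bar about its vertical pivot: 0 = lying across over the cap (it starts at 0 to 0.3 rad and there hinders gripping and lifting the cap), growing anticlockwise seen from above; stop at 1.75 rad. Fully aside is 1.35 rad or more. It stays where it is left (friction 0.03 N m).
- keeper_hinge (a point): The keeper's pivot axis, at the level of the bar's underside (154 mm above the table, 4 mm over the cap's top), on a fixed post 16 mm thick, 62 mm from the cap's axis towards the machine's +x; axes as port. The steel bar is 20 mm wide, 6 mm thick and reaches 104 mm from the axis; at 0 it points along the machine's -x, at 1.57 along its -y.
- keeper_pin (a point): The upright round steel pin, the keeper's handle, near the free end of the bar, 100 mm from the pivot axis: 12 mm in diameter, standing 32 mm up from the bar's top face. This point is on the pin's axis, 16 mm above the bar's top face (half-way up).
- tray_in (a point): Centre of the inner floor (3 mm above the table) of the shallow open steel parts tray, 130 mm (x) by 120 mm (y) outside, walls 3 mm thick and 22 mm tall, fixed to the table. It stands left or right of the machine, the other side has an open cardboard box of key blanks of about the same size, 45 mm tall.
- spray_mid (a point): Bystander: centre of a standing spray can, 54 mm in diameter, 175 mm tall, left or right behind.
- jar_mid (a point): Bystander: centre of a closed jar, 60 mm in diameter, 80 mm tall, on the other side behind.
- driver_grip (a point): Bystander: the handle of a screwdriver that lies on the table on the robot's left (+y), left of the tray or box.
- cap: The same cap; origin at the centre of its lower rim, 20 mm below cap_mid. The upper 16 mm are solid, the rest is the skirt over the neck.
Mind the look-alikes: they are no part of the job. Of the things like the cap, leave any that is blue; of the rest the smaller one is meant.

How it is judged:
By the outcome, as a careful person would: the job done as asked, in the order asked, and still so for the second after the job is handed in, with the robot touching nothing.
It also fails if it takes over 64 s, if anything falls off the work surface, if the arm or the gripper's body presses on something with over 40 N, if the wrist force passes 120 N, or if a joint passes its speed limit or range.

## Working session

There is one attempt and no reset: what is moved stays moved. The work goes in short steps, Python scripts to look and compute and a tool call to move; the robot and the scene stay as the last step left them, time stands still between calls to the robot, and variables do not carry over. Pictures are saved under pics/ and viewed, and the job is handed in when it is done.

Besides the shell and the picture viewer there is one more tool, called after ">>>" as name([rows], argument=value, ...), one row to a line, values as JSON. step_arm: Moves the arm, as the interface text tells. Its arguments: {"type":"object","properties":{"motion":{"type":"array","items":{"type":"object","properties":{"ax":{"type":"number"},"ay":{"type":"number"},"az":{"type":"number"},"tx":{"type":"number"},"ty":{"type":"number"},"tz":{"type":"number"},"claw":{"type":"number"}}}},"squeeze":{"type":"number"}},"required":["motion"]}

```bash
mkdir -p pics; ls
python3 - <<'E'
from station import arm
import cv2,pickle
s=arm.state();print(s)
for n in ["scene","top","wrist"]:
    d=arm.snapshot(n);cv2.imwrite(f"pics/{n}0.png",d["img"]);pickle.dump(d,open(f"pics/{n}0.pkl","wb"))
    print(n,d["fx"],d["cx"],d["cy"],d.get("T",d.get("T_tool_cam")))
E
```

```text
pics
{'t': 0.0, 'joints': array([-1.21241763e+00,  1.31148359e-01,  1.48928795e+00,  2.74127339e-05,
        1.52297516e+00, -8.53614901e-02]), 'qvel': array([-2.03685647e-03,  1.52952595e-03,  9.07975962e-04,  7.76724748e-04,
        4.36486949e-05, -8.71613570e-04]), 'joint_torque': array([-1.93467545e-04, -5.69389451e+01, -5.00553775e+01, -1.15123203e-04,
        1.46446333e-02,  4.65098663e-05]), 'tool_pos': array([ 0.25745822, -0.54137678,  0.24124729]), 'eef_rot': array([-2.65487693e+00,  1.67755360e+00,  2.24952286e-03]), 'wrist_force': array([-0.23515494, -0.11433758,  0.29596103]), 'ft_torque': array([-7.92625584e-05, -5.41585099e-02,  3.26703392e-02]), 'opening': 0.08550783216283189}
scene 434.6443529015414 278.49937923040005 211.01003238744772 [[ 0.79953845  0.37860177 -0.46626062  0.99313436]
 [ 0.60061371 -0.50554528  0.61942485 -0.55682322]
 [-0.00120051 -0.7752965  -0.6315963   0.73474933]
 [ 0.          0.          0.          1.        ]]
top 387.8564659796441 277.1716249605153 204.73473562305807 [[ 4.65344356e-02 -9.76908938e-01  2.08526913e-01  3.25966466e-01]
 [-9.98916567e-01 -4.56113015e-02  9.23588468e-03  4.10408314e-02]
 [ 4.88565597e-04 -2.08730774e-01 -9.77973019e-01  1.16833121e+00]
 [ 0.00000000e+00  0.00000000e+00  0.00000000e+00  1.00000000e+00]]
wrist 327.1131688870201 274.13214887215236 214.29334965118983 [[ 9.99999674e-01 -4.31468325e-04 -6.82709246e-04 -7.35003119e-04]
 [ 6.15229113e-04  9.54613105e-01  2.97848016e-01 -7.58346866e-02]
 [ 5.23211209e-04 -2.97848339e-01  9.54613060e-01 -1.29805639e-01]
 [ 0.00000000e+00  0.00000000e+00  0.00000000e+00  1.00000000e+00]]
```

View pics/scene0.png

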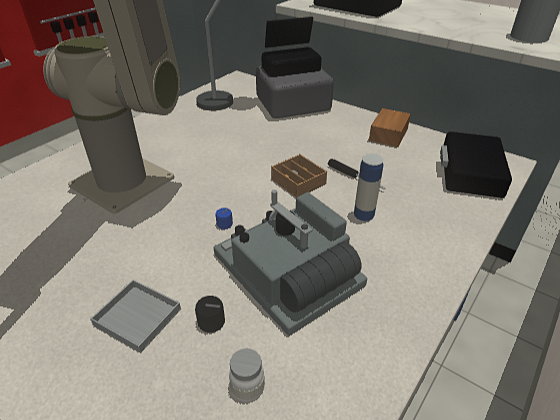

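View pics/top0.png

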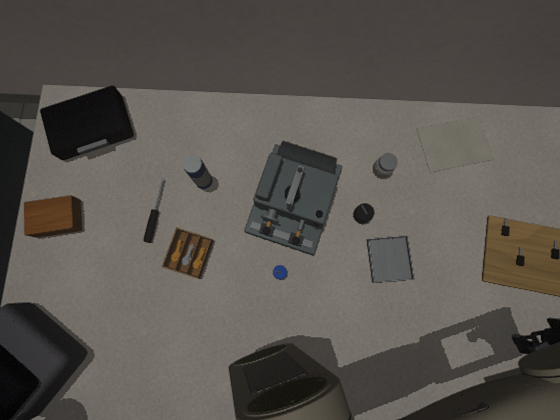

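View pics/wrist0.png

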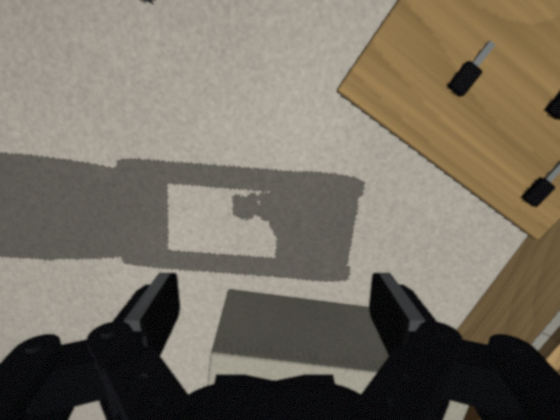

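The scene shows the machine in the middle, the tray at top(390,259), and a loose black decoy cap at top(363,213). A blue one is at (280,272), the jar at (386,165) and the spray can at (198,175). Next I'll zoom in on the machine.

Run:
```python
import cv2,pickle
d=pickle.load(open("pics/top0.pkl","rb"))["img"]
cv2.imwrite("pics/topz.png",cv2.convertScaleAbs(cv2.resize(d[130:265,230:430],None,fx=4,fy=4,interpolation=cv2.INTER_CUBIC),alpha=1.8,beta=10))
d=pickle.load(open("pics/scene0.pkl","rb"))["img"]
cv2.imwrite("pics/scenez.png",cv2.convertScaleAbs(cv2.resize(d[180:335,200:380],None,fx=3.8,fy=3.8,interpolation=cv2.INTER_CUBIC),alpha=1.6,beta=10))
```

```text
(no output)
```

View pics/topz.png

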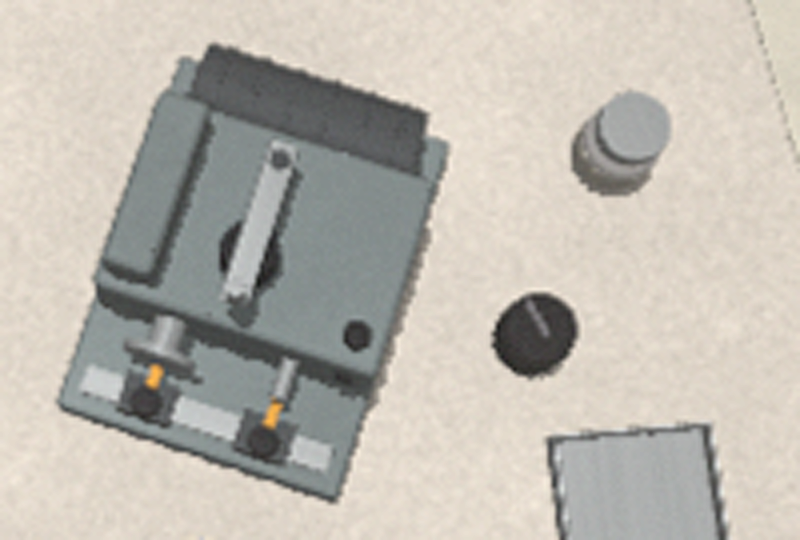

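View pics/scenez.png

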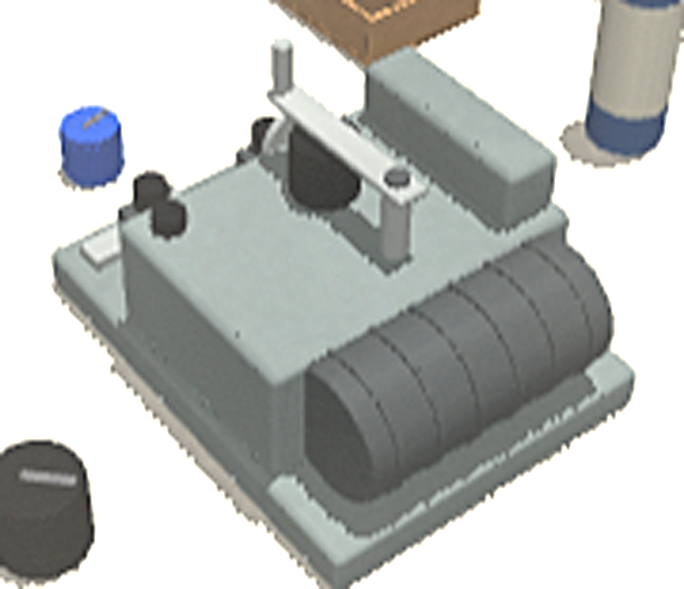

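```bash
cat > h.py <<'E'
import numpy as np,pickle,cv2
def cam(n): return pickle.load(open(f"pics/{n}.pkl","rb"))
def ray(d,u,v,T=None):
    T=d["T"] if T is None else T
    r=T[:3,:3]@np.array([(u-d["cx"])/d["fx"],(v-d["cy"])/d["fy"],1]);return T[:3,3],r/np.linalg.norm(r)
def plane(d,u,v,z,T=None):
    o,r=ray(d,u,v,T);return o+r*(z-o[2])/r[2]
def tri(o1,r1,o2,r2):
    A=np.stack([r1,-r2],1);s,*_=np.linalg.lstsq(A,o2-o1,rcond=None)
    a=o1+s[0]*r1;b=o2+s[1]*r2;return (a+b)/2,np.linalg.norm(a-b)
def proj(d,p,T=None):
    T=d["T"] if T is None else T
    c=T[:3,:3].T@(np.array(p)-T[:3,3]);return d["fx"]*c[0]/c[2]+d["cx"],d["fy"]*c[1]/c[2]+d["cy"]
E
python3 - <<'E'
from h import *
np.set_printoptions(precision=4,suppress=True)
t=cam("top0");s=cam("scene0")
tz=lambda x,y:(230+(x-1.5)/4,130+(y-1.5)/4)
sz=lambda x,y:(200+x/3.8-.4,180+y/3.8-.4)
H=plane(t,*tz(281,158),.163); print("hinge top",H, tri(*ray(t,*tz(281,158)),*ray(s,*sz(399,177))))
print("pin top",tri(*ray(t,*tz(240,302)),*ray(s,*sz(282,44))), plane(t,*tz(240,302),.192),plane(s,*sz(282,44),.192))
a=plane(t,*tz(149,273),.150);b=plane(t,*tz(205,110),.150);print("belt inner edge",a,b,np.arctan2(*(b-a)[1::-1]))
a=plane(t,*tz(375,375),.110);b=plane(t,*tz(438,150),.110);print("right edge",np.arctan2(*(b-a)[1::-1]))
c=plane(t,*tz(110,277),.110);a=plane(t,*tz(375,375),.110);print("front edge +pi/2",np.arctan2(*(c-a)[1::-1])-np.pi/2)
print("vent",plane(t,*tz(356,333),.123))
print("capL/R at mid",plane(t,*tz(221,252),.14),plane(t,*tz(280,258),.14))
for uv in [(367,238),(408,236),(413,281),(372,283)]: print("tray corner",plane(t,*uv,.022))
E
```

```text
hinge top [ 0.6415 -0.0062  0.163 ] (array([ 0.6419, -0.0055,  0.1645]), np.float64(0.002028598762219466))
pin top (array([0.5392, 0.0216, 0.1885]), np.float64(0.010228680464301981)) [0.5346 0.0182 0.192 ] [0.5451 0.0222 0.192 ]
belt inner edge [0.5607 0.0793 0.15  ] [0.6776 0.0467 0.15  ] -0.2714427245108598
right edge -0.24629659183889405
front edge +pi/2 -0.3145977947228382
vent [ 0.5313 -0.0638  0.123 ]
capL/R at mid [0.58   0.0313 0.14  ] [ 0.5776 -0.009   0.14  ]
tray corner [ 0.482  -0.2192  0.022 ]
tray corner [ 0.4936 -0.3409  0.022 ]
tray corner [ 0.3628 -0.3523  0.022 ]
tray corner [ 0.3516 -0.2334  0.022 ]
```

>>> step_arm([
  {"tx":-0.73,"ty":-0.95,"tz":-0.1,"claw":1},
  {"tx":-0.73,"ty":-0.95,"tz":-0.1},
  {"tx":-0.73,"ty":-0.95,"tz":-0.1},
  {"tx":-0.73,"ty":-0.95,"tz":-0.1},
  {"tx":-0.73,"ty":-0.95,"tz":-0.1},
  {"tx":-0.73,"ty":-0.95,"tz":-0.1},
  {"tx":-0.73,"ty":-0.95,"tz":-0.1},
  {"tx":-0.73,"ty":-0.95,"tz":-0.1},
  {"tx":-0.73,"ty":-0.95,"tz":-0.1},
  {"tx":-0.73,"ty":-0.95,"tz":-0.1},
])

```text
invalid input at $.motion[0]: expected keys ax, ay, az, tx, ty, tz, claw
```

>>> step_arm([
  {"tx":-0.73,"ty":-0.95,"tz":-0.1},
  {"tx":-0.73,"ty":-0.95,"tz":-0.1},
  {"tx":-0.73,"ty":-0.95,"tz":-0.1},
  {"tx":-0.73,"ty":-0.95,"tz":-0.1},
  {"tx":-0.73,"ty":-0.95,"tz":-0.1},
  {"tx":-0.73,"ty":-0.95,"tz":-0.1},
  {"tx":-0.73,"ty":-0.95},
  {"tx":-0.73,"ty":-0.95},
  {"tx":-0.73,"ty":-0.95},
  {"tx":-0.73,"ty":-0.95},
])

```text
invalid input at $.motion[0]: expected keys ax, ay, az, tx, ty, tz, claw
```

>>> step_arm([
  {"az":1},
  {"az":1},
  {"az":1},
  {"az":1},
  {"az":1},
  {"az":1},
  {"az":0.8},
  {},
])

```text
invalid input at $.motion[0]: expected keys ax, ay, az, tx, ty, tz, claw
```

```bash
cat >> h.py <<'E'
from scipy.spatial.transform import Rotation as Ro
def look(name):
    from station import arm
    s=arm.state();d=arm.snapshot("wrist")
    M=np.eye(4);M[:3,:3]=Ro.from_rotvec(s["eef_rot"]).as_matrix();M[:3,3]=s["tool_pos"]
    d["T"]=M@d["T_tool_cam"];d["M"]=M
    pickle.dump(d,open(f"pics/{name}.pkl","wb"));cv2.imwrite(f"pics/{name}.png",d["img"])
    pr(s)
def pr(s):
    R=Ro.from_rotvec(s["eef_rot"]).as_matrix()
    print("t",round(s["t"],2),"pos",np.round(s["tool_pos"],4),"yaw",round(float(np.arctan2(R[1,0],R[0,0])),4),"z",np.round(R[:,2],3),"F",np.round(s["wrist_force"],1),"open",round(s["opening"],4),"q6",round(s["joints"][5],3))
def totool(s,v):
    return Ro.from_rotvec(s["eef_rot"]).as_matrix().T@np.array(v)/.025
E
python3 -c "
from h import *
look('w1')"
```

```text
t 0.15 pos [ 0.2575 -0.5415  0.2415] yaw -1.127 z [-0.001  0.001 -1.   ] F [ 0.6 -0.6  0.3] open 0.0855 q6 -0.085
```

View pics/w1.png

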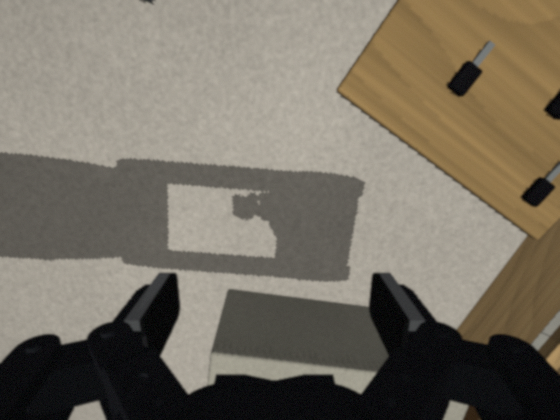

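Every row needs all seven keys, and nothing has moved yet. I'll resend the moves that way.

>>> step_arm([
  {"ax":0,"ay":0,"az":0,"tx":-0.73,"ty":-0.95,"tz":-0.1,"claw":1},
  {"ax":0,"ay":0,"az":0,"tx":-0.73,"ty":-0.95,"tz":-0.1,"claw":1},
  {"ax":0,"ay":0,"az":0,"tx":-0.73,"ty":-0.95,"tz":-0.1,"claw":1},
  {"ax":0,"ay":0,"az":0,"tx":-0.73,"ty":-0.95,"tz":-0.1,"claw":1},
  {"ax":0,"ay":0,"az":0,"tx":-0.73,"ty":-0.95,"tz":-0.1,"claw":1},
  {"ax":0,"ay":0,"az":0,"tx":-0.73,"ty":-0.95,"tz":-0.1,"claw":1},
  {"ax":0,"ay":0,"az":0,"tx":-0.73,"ty":-0.95,"tz":-0.1,"claw":1},
  {"ax":0,"ay":0,"az":0,"tx":-0.73,"ty":-0.95,"tz":-0.1,"claw":1},
  {"ax":0,"ay":0,"az":0,"tx":-0.73,"ty":-0.95,"tz":-0.1,"claw":1},
  {"ax":0,"ay":0,"az":0,"tx":-0.73,"ty":-0.95,"tz":-0.1,"claw":1},
])

```text
t: 1.2
tool_pos: [0.3941, -0.2739, 0.2673]
eef_rot: [-2.656, 1.678, 0.0]
wrist_force: [-0.5, -0.0, -0.2]
opening: 0.0855
```

>>> step_arm([
  {"ax":0,"ay":0,"az":0,"tx":-0.73,"ty":-0.95,"tz":-0.1,"claw":1},
  {"ax":0,"ay":0,"az":0,"tx":-0.73,"ty":-0.95,"tz":-0.1,"claw":1},
  {"ax":0,"ay":0,"az":0,"tx":-0.73,"ty":-0.95,"tz":-0.1,"claw":1},
  {"ax":0,"ay":0,"az":0,"tx":-0.73,"ty":-0.95,"tz":-0.1,"claw":1},
  {"ax":0,"ay":0,"az":0,"tx":-0.73,"ty":-0.95,"tz":-0.1,"claw":1},
  {"ax":0,"ay":0,"az":0,"tx":-0.73,"ty":-0.95,"tz":0,"claw":1},
  {"ax":0,"ay":0,"az":0,"tx":-0.73,"ty":-0.95,"tz":0,"claw":1},
  {"ax":0,"ay":0,"az":0,"tx":-0.73,"ty":-0.95,"tz":0,"claw":1},
  {"ax":0,"ay":0,"az":0,"tx":-0.73,"ty":-0.95,"tz":0,"claw":1},
  {"ax":0,"ay":0,"az":0,"tx":-0.73,"ty":-0.95,"tz":0,"claw":1},
])

```text
t: 2.2
tool_pos: [0.5302, -0.0071, 0.2796]
eef_rot: [2.656, -1.678, -0.0]
wrist_force: [0.2, -0.8, 0.1]
opening: 0.0858
```

>>> step_arm([
  {"ax":0,"ay":0,"az":1,"tx":0,"ty":0,"tz":0,"claw":1},
  {"ax":0,"ay":0,"az":1,"tx":0,"ty":0,"tz":0,"claw":1},
  {"ax":0,"ay":0,"az":1,"tx":0,"ty":0,"tz":0,"claw":1},
  {"ax":0,"ay":0,"az":1,"tx":0,"ty":0,"tz":0,"claw":1},
  {"ax":0,"ay":0,"az":1,"tx":0,"ty":0,"tz":0,"claw":1},
  {"ax":0,"ay":0,"az":1,"tx":0,"ty":0,"tz":0,"claw":1},
  {"ax":0,"ay":0,"az":0.8,"tx":0,"ty":0,"tz":0,"claw":1},
  {"ax":0,"ay":0,"az":0,"tx":0,"ty":0,"tz":0,"claw":1},
])

```text
t: 3.0
tool_pos: [0.5298, -0.0082, 0.2796]
eef_rot: [1.903, -2.5, -0.001]
wrist_force: [-0.6, -0.2, -0.7]
opening: 0.0853
```

```bash
python3 -c "
from h import *
look('w2')"
```

```text
t 3.0 pos [ 0.5298 -0.0082  0.2796] yaw -1.8404 z [-0.  0. -1.] F [-0.6 -0.2 -0.7] open 0.0853 q6 1.728
```

View pics/w2.png

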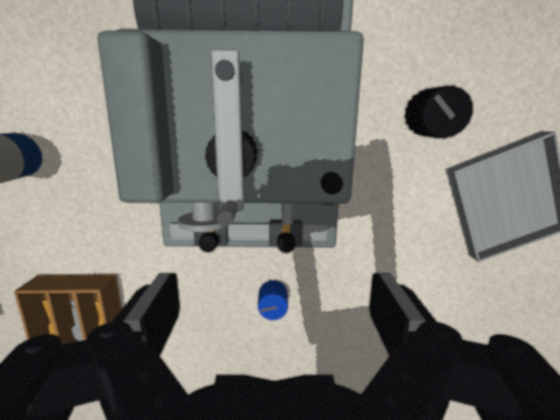

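Run:
```python
from h import *
np.set_printoptions(precision=4,suppress=True)
d=cam('w2')
cv2.imwrite("pics/w2z.png",cv2.convertScaleAbs(cv2.resize(d["img"][40:250,150:350],None,fx=2.85,fy=2.85,interpolation=cv2.INTER_CUBIC),alpha=1.5,beta=20))
print("hinge",plane(d,225,69,.163))
print("tray",[plane(d,*p,.022)[:2] for p in [(448,169),(550,133),(478,260)]])
print("vent",plane(d,332,183,.123))
a=plane(d,118,36,.11);
H=plane(d,225,69,.163)
for yaw in (-.25,-.27,-.29):
  e=np.array([np.cos(yaw),np.sin(yaw),0]);C=H-.062*e;P=H-.1*e
  C[2]=.15;print(yaw,C,"cap",proj(d,C),"pinmid",proj(d,[*P[:2],.176]),"pintop",proj(d,[*P[:2],.192]))
```

```text
hinge [ 0.6391 -0.0027  0.163 ]
tray [array([ 0.4851, -0.2099]), array([ 0.4956, -0.3278]), array([ 0.3554, -0.2339])]
vent [ 0.5307 -0.0614  0.123 ]
-0.25 [0.579  0.0127 0.15  ] cap (np.float64(232.4850021258929), np.float64(156.6612596983366)) pinmid (np.float64(231.22189630554365), np.float64(212.48230084153178)) pintop (np.float64(228.3623354066938), np.float64(219.18804111665796))
-0.27 [0.5793 0.0139 0.15  ] cap (np.float64(230.9105936400532), np.float64(156.67751070554425)) pinmid (np.float64(228.54232831102243), np.float64(212.50865720676342)) pintop (np.float64(225.5039727578281), np.float64(219.21598991804944))
-0.29 [0.5797 0.0151 0.15  ] cap (np.float64(229.33493421204054), np.float64(156.66204002570035)) pinmid (np.float64(225.86051292290858), np.float64(212.48375417065924)) pintop (np.float64(222.6430537497301), np.float64(219.1896075074928))
```

View pics/w2z.png

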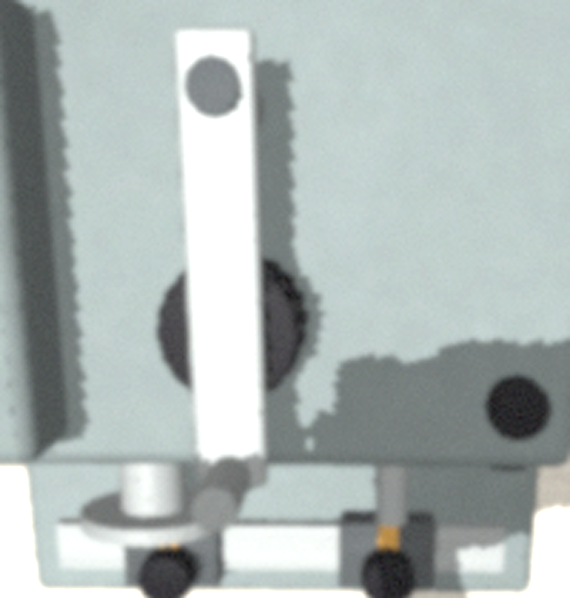

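Run:
```python
from h import *
from station import arm
np.set_printoptions(precision=4,suppress=True)
d=cam('w2');s=arm.state()
P=plane(d,225.1,218.2,.192);print("pin",P)
print("rows",totool(s,P-s["tool_pos"]), "z down to .178",(s["tool_pos"][2]-.178)/.025)
```

```text
pin [0.5435 0.0241 0.192 ]
rows [-1.3914 -0.1893  3.5046] z down to .178 4.064736145830685
```

The wrist view puts the pin top at (225,218), which is world (0.5435, 0.024). That fits keeper ≈ 0 and machine yaw ≈ -0.27. I'll move over it and lower.

>>> step_arm([
  {"ax":0,"ay":0,"az":0,"tx":-0.7,"ty":-0.1,"tz":0,"claw":0.6},
  {"ax":0,"ay":0,"az":0,"tx":-0.65,"ty":-0.1,"tz":0,"claw":0.6},
  {"ax":0,"ay":0,"az":0,"tx":0,"ty":0,"tz":0.8,"claw":0.6},
  {"ax":0,"ay":0,"az":0,"tx":0,"ty":0,"tz":0.8,"claw":0.6},
  {"ax":0,"ay":0,"az":0,"tx":0,"ty":0,"tz":0.8,"claw":0.6},
  {"ax":0,"ay":0,"az":0,"tx":0,"ty":0,"tz":0.8,"claw":0.6},
  {"ax":0,"ay":0,"az":0,"tx":0,"ty":0,"tz":0.5,"claw":0.6},
  {"ax":0,"ay":0,"az":0,"tx":0,"ty":0,"tz":0.3,"claw":0.6},
  {"ax":0,"ay":0,"az":0,"tx":0,"ty":0,"tz":0,"claw":0.6},
])

```text
t: 3.95
tool_pos: [0.5432, 0.0232, 0.1789]
eef_rot: [1.905, -2.497, -0.002]
wrist_force: [0.8, 1.2, -0.7]
opening: 0.0512
```

```bash
python3 -c "
from h import *
look('w3')"
```

```text
t 3.95 pos [0.5432 0.0232 0.1789] yaw -1.8383 z [-0.002  0.    -1.   ] F [ 0.8  1.2 -0.7] open 0.0512 q6 1.787
```

View pics/w3.png

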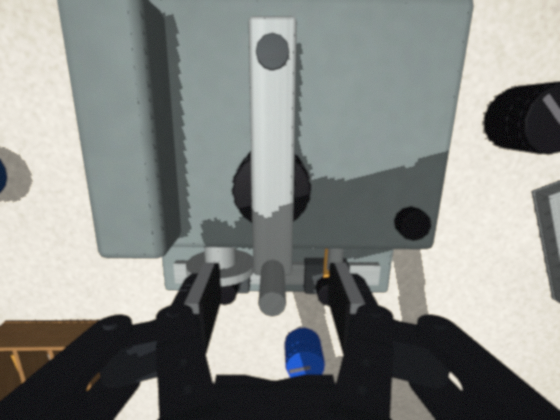

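The pin sits between the pads, with its top at (272,300). I'll close at 20 N and check the numbers.

>>> step_arm([
  {"ax":0,"ay":0,"az":0,"tx":0,"ty":0,"tz":0,"claw":0.0},
  {"ax":0,"ay":0,"az":0,"tx":0,"ty":0,"tz":0,"claw":0.0},
  {"ax":0,"ay":0,"az":0,"tx":0,"ty":0,"tz":0,"claw":0.0},
  {"ax":0,"ay":0,"az":0,"tx":0,"ty":0,"tz":0,"claw":0.0},
  {"ax":0,"ay":0,"az":0,"tx":0,"ty":0,"tz":0,"claw":0.0},
  {"ax":0,"ay":0,"az":0,"tx":0,"ty":0,"tz":0,"claw":0.0},
], squeeze=20)

```text
t: 4.6
tool_pos: [0.5442, 0.0229, 0.1807]
eef_rot: [-1.904, 2.498, -0.002]
wrist_force: [-0.9, -0.9, 6.5]
opening: 0.0107
```

```bash
python3 -c "
from h import *
from station import arm
pr(arm.state())
d=cam('w3');P=plane(d,272,301,.192);H=plane(d,272,51,.163);print(P,H,H-P,np.linalg.norm((H-P)[:2]),np.arctan2(*(H-P)[1::-1]))
# cap centre, machine yaw from plate edges
a=plane(d,102,256,.11);b=plane(d,432,247,.11);print('front',np.arctan2(*(b-a)[1::-1])+np.pi/2)
a=plane(d,432,247,.11);b=plane(d,471,5,.11);print('right',np.arctan2(*(b-a)[1::-1]))
print('cap',plane(d,234,188,.146),plane(d,310,188,.146))
"
```

```text
t 4.6 pos [0.5442 0.0229 0.1807] yaw -1.8391 z [ 0.002 -0.    -1.   ] F [-0.9 -0.9  6.5] open 0.0107 q6 1.787
[0.54549185 0.02405441 0.192     ] [ 0.6389301  -0.00164155  0.163     ] [ 0.09343825 -0.02569596 -0.029     ] 0.09690710938107364 -0.26837058706554795
front -0.2387161091773704
right -0.2724844934809383
cap [0.58592261 0.03316313 0.146     ] [ 0.57569055 -0.00406196  0.146     ]
```

>>> step_arm([
  {"ax":0,"ay":0,"az":0,"tx":0,"ty":0,"tz":-0.16,"claw":0.0},
  {"ax":0,"ay":0,"az":-1,"tx":0.418,"ty":-0.022,"tz":0,"claw":0.0},
  {"ax":0,"ay":0,"az":-1,"tx":0.418,"ty":-0.022,"tz":0,"claw":0.0},
  {"ax":0,"ay":0,"az":-1,"tx":0.418,"ty":-0.022,"tz":0,"claw":0.0},
  {"ax":0,"ay":0,"az":-1,"tx":0.418,"ty":-0.022,"tz":0,"claw":0.0},
  {"ax":0,"ay":0,"az":0,"tx":0,"ty":0,"tz":0,"claw":0.0},
])

```text
t: 5.2
tool_pos: [0.5415, -0.0193, 0.182]
eef_rot: [-2.385, 2.044, 0.0]
wrist_force: [8.7, 1.7, -11.1]
opening: 0.0113
```

```bash
python3 -c "
from h import *
from station import arm
s=arm.state();pr(s)
y=-1.839+np.pi/2+.4189; H=np.array([.5444+.1*np.cos(-.268),.0229+.1*np.sin(-.268)])
print('expected',H, H-.1*np.array([np.cos(y),np.sin(y)]))
print(np.linalg.norm(s['tool_pos'][:2]-H))
"
```

```text
t 5.2 pos [ 0.5415 -0.0193  0.182 ] yaw -1.4174 z [ 0.  0. -1.] F [  8.7   1.7 -11.1] open 0.0113 q6 1.287
expected [ 0.64083024 -0.00358034] [ 0.54196357 -0.018593  ]
0.10054017668804756
```

>>> step_arm([
  {"ax":0,"ay":0,"az":-1,"tx":0.418,"ty":-0.022,"tz":0.06,"claw":0.0},
  {"ax":0,"ay":0,"az":-1,"tx":0.418,"ty":-0.022,"tz":0,"claw":0.0},
  {"ax":0,"ay":0,"az":-1,"tx":0.418,"ty":-0.022,"tz":0,"claw":0.0},
  {"ax":0,"ay":0,"az":-1,"tx":0.418,"ty":-0.022,"tz":0,"claw":0.0},
  {"ax":0,"ay":0,"az":-1,"tx":0.418,"ty":-0.022,"tz":0,"claw":0.0},
  {"ax":0,"ay":0,"az":-1,"tx":0.418,"ty":-0.022,"tz":0,"claw":0.0},
  {"ax":0,"ay":0,"az":0,"tx":0,"ty":0,"tz":0,"claw":0.0},
])

```text
t: 5.9
tool_pos: [0.57, -0.0736, 0.1818]
eef_rot: [-2.899, 1.206, -0.001]
wrist_force: [5.5, 4.8, -0.7]
opening: 0.0108
```

>>> step_arm([
  {"ax":0,"ay":0,"az":-1,"tx":0.418,"ty":-0.022,"tz":0,"claw":0.0},
  {"ax":0,"ay":0,"az":-1,"tx":0.418,"ty":-0.022,"tz":0,"claw":0.0},
  {"ax":0,"ay":0,"az":-1,"tx":0.418,"ty":-0.022,"tz":0,"claw":0.0},
  {"ax":0,"ay":0,"az":-1,"tx":0.418,"ty":-0.022,"tz":0,"claw":0.0},
  {"ax":0,"ay":0,"az":-1,"tx":0.418,"ty":-0.022,"tz":0,"claw":0.0},
  {"ax":0,"ay":0,"az":-1,"tx":0.418,"ty":-0.022,"tz":0,"claw":0.0},
  {"ax":0,"ay":0,"az":0,"tx":0,"ty":0,"tz":0,"claw":0.0},
])

```text
t: 6.6
tool_pos: [0.6247, -0.1009, 0.1818]
eef_rot: [-3.129, 0.249, 0.0]
wrist_force: [0.8, 6.0, 1.4]
opening: 0.0109
```

```bash
python3 -c "
from h import *
look('w4')"
```

```text
t 6.6 pos [ 0.6247 -0.1009  0.1818] yaw -0.159 z [ 0.     0.002 -1.   ] F [0.8 6.  1.4] open 0.0109 q6 -0.084
```

View pics/w4.png

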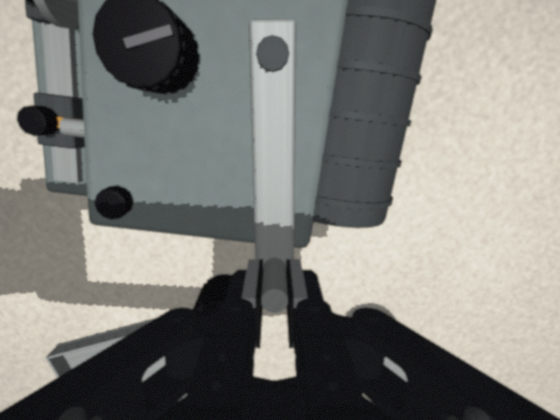

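Run:
```python
from h import *
d=cam('w4')
img=d["img"];g=img.max(2)
m=(g<60).astype(np.uint8);m[220:]=0
n,l,st,c=cv2.connectedComponentsWithStats(m)
for i in range(1,n):
    if st[i,4]>500: print(st[i],c[i])
cv2.imwrite("pics/w4z.png",cv2.convertScaleAbs(cv2.resize(img[0:220,60:240],None,fx=2.7,fy=2.7,interpolation=cv2.INTER_CUBIC),alpha=2,beta=20))
p=np.array([.5442,.0229]);q=np.array([.6247,-.1009])
m_=(p+q)/2;v=q-p;L=np.linalg.norm(v);n_=np.array([-v[1],v[0]])/L
h=np.sqrt(.01-L*L/4);print("H",m_+n_*h, "hinge cam",plane(d,272,53,.163), "capR",plane(d,137,43,.15))
a=plane(d,124,43,.15);b=plane(d,173,31,.15);print("mark yaw",np.arctan2(*(b-a)[1::-1]))
```

```text
[ 46   0  32  33 590] [63.71186441 11.96949153]
[  93    0  106   95 7231] [145.34739317  46.16788826]
[  18  105   41   33 1022] [ 38.7592955  120.49902153]
[ 94 186  40  34 989] [113.58341759 202.5611729 ]
H [ 0.64098946 -0.00223565] hinge cam [ 0.63909279 -0.00191518  0.163     ] capR [0.58058234 0.01372694 0.15      ]
mark yaw 0.05107336552921004
```

View pics/w4z.png

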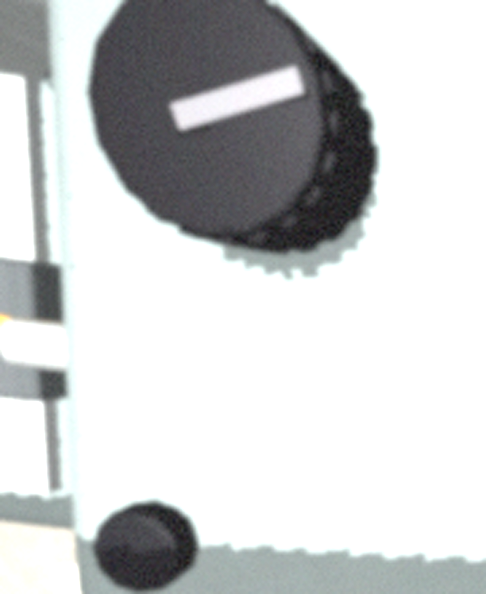

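The keeper is at about 1.68 rad. The cap centre is near (0.581, 0.014), and two estimates agree. Next I'll release the pin, rise and go over the cap.

>>> step_arm([
  {"ax":0,"ay":0,"az":0,"tx":0,"ty":0,"tz":0,"claw":0.5},
  {"ax":0,"ay":0,"az":0,"tx":0,"ty":0,"tz":0,"claw":0.5},
  {"ax":0,"ay":0,"az":0,"tx":0,"ty":0,"tz":0,"claw":0.5},
  {"ax":0,"ay":0,"az":0,"tx":0,"ty":0,"tz":-0.8,"claw":0.65},
  {"ax":0,"ay":0,"az":0,"tx":0,"ty":0,"tz":-0.8,"claw":0.65},
  {"ax":0,"ay":0,"az":0,"tx":0,"ty":0,"tz":-0.4,"claw":0.65},
  {"ax":0,"ay":0,"az":0,"tx":0,"ty":0,"tz":0,"claw":0.65},
])

```text
t: 7.35
tool_pos: [0.6248, -0.1026, 0.2345]
eef_rot: [3.13, -0.257, 0.006]
wrist_force: [-0.0, -1.1, 0.2]
opening: 0.0558
```

>>> step_arm([
  {"ax":0,"ay":0,"az":0,"tx":-0.5,"ty":-0.85,"tz":0,"claw":0.65},
  {"ax":0,"ay":0,"az":0,"tx":-0.5,"ty":-0.85,"tz":0,"claw":0.65},
  {"ax":0,"ay":0,"az":0,"tx":-0.5,"ty":-0.85,"tz":0,"claw":0.65},
  {"ax":0,"ay":0,"az":0,"tx":-0.5,"ty":-0.85,"tz":0,"claw":0.65},
  {"ax":0,"ay":0,"az":0,"tx":-0.45,"ty":-0.86,"tz":0,"claw":0.65},
  {"ax":0,"ay":0,"az":1,"tx":0,"ty":0,"tz":0,"claw":0.65},
  {"ax":0,"ay":0,"az":1,"tx":0,"ty":0,"tz":0,"claw":0.65},
  {"ax":0,"ay":0,"az":1,"tx":0,"ty":0,"tz":0,"claw":0.65},
  {"ax":0,"ay":0,"az":1,"tx":0,"ty":0,"tz":0,"claw":0.65},
  {"ax":0,"ay":0,"az":1,"tx":0,"ty":0,"tz":0,"claw":0.65},
])

```text
t: 8.35
tool_pos: [0.5801, 0.0129, 0.2308]
eef_rot: [2.955, -1.065, -0.003]
wrist_force: [-0.5, 0.5, -0.1]
opening: 0.0555
```

>>> step_arm([
  {"ax":0,"ay":0,"az":1,"tx":0,"ty":0,"tz":0,"claw":0.65},
  {"ax":0,"ay":0,"az":0,"tx":0,"ty":0,"tz":0,"claw":0.65},
])

```text
t: 8.55
tool_pos: [0.5802, 0.0128, 0.2309]
eef_rot: [2.897, -1.214, -0.003]
wrist_force: [-0.5, 0.1, -0.4]
opening: 0.0555
```

Run:
```python
from h import *
look('w5')
from station import arm
s=arm.state();d=cam('w5');print(totool(s,np.array([.581,.014,.134])-s['tool_pos']),"cap top px",proj(d,[.581,.014,.15]))
```

```text
t 8.55 pos [0.5802 0.0128 0.2309] yaw -0.7937 z [-0.002  0.    -1.   ] F [-0.5  0.1 -0.4] open 0.0555 q6 0.727
[-0.00695815 -0.05866906  3.88372655] cap top px (np.float64(275.2721333406057), np.float64(226.6784599872905))
```

View pics/w5.png

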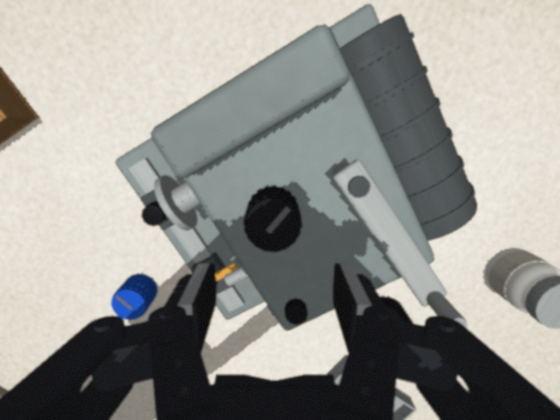

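Run:
```python
from h import *
d=cam('w5');img=d["img"]
cv2.imwrite("pics/w5z.png",cv2.convertScaleAbs(cv2.resize(img[170:270,220:330],None,fx=6,fy=6,interpolation=cv2.INTER_CUBIC),alpha=2.2,beta=30))
```

```text
(no output)
```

View pics/w5z.png

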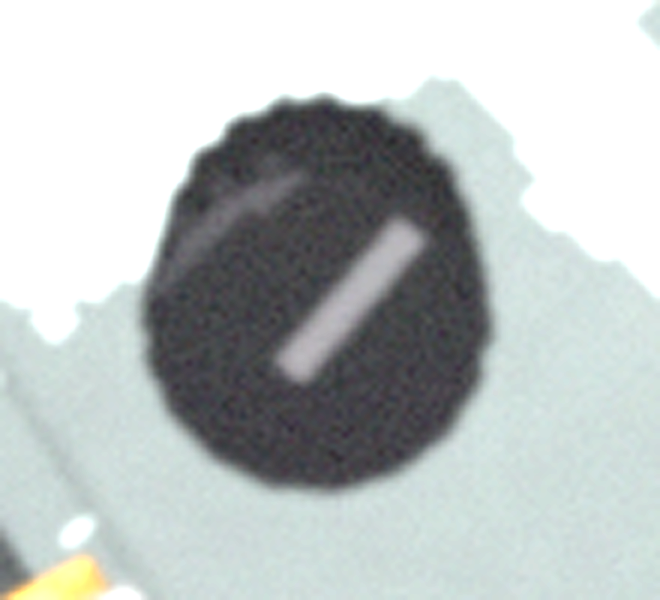

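The cap top is at (273,223.7), within 2 mm of the prediction. Now I'll descend with a small correction and grip.

>>> step_arm([
  {"ax":0,"ay":0,"az":0,"tx":-0.04,"ty":-0.1,"tz":0.6,"claw":0.65},
  {"ax":0,"ay":0,"az":0,"tx":0,"ty":0,"tz":0.8,"claw":0.65},
  {"ax":0,"ay":0,"az":0,"tx":0,"ty":0,"tz":0.8,"claw":0.65},
  {"ax":0,"ay":0,"az":0,"tx":0,"ty":0,"tz":0.6,"claw":0.65},
  {"ax":0,"ay":0,"az":0,"tx":0,"ty":0,"tz":0.6,"claw":0.65},
  {"ax":0,"ay":0,"az":0,"tx":0,"ty":0,"tz":0.4,"claw":0.65},
  {"ax":0,"ay":0,"az":0,"tx":0,"ty":0,"tz":0,"claw":0.65},
])

```text
t: 9.3
tool_pos: [0.5807, 0.0154, 0.1352]
eef_rot: [2.898, -1.211, -0.004]
wrist_force: [1.1, -0.7, -0.2]
opening: 0.0556
```

>>> step_arm([
  {"ax":0,"ay":0,"az":0,"tx":0,"ty":0,"tz":0,"claw":0.3},
  {"ax":0,"ay":0,"az":0,"tx":0,"ty":0,"tz":0,"claw":0.3},
  {"ax":0,"ay":0,"az":0,"tx":0,"ty":0,"tz":0,"claw":0.3},
  {"ax":0,"ay":0,"az":0,"tx":0,"ty":0,"tz":0,"claw":0.3},
], squeeze=40)

```text
t: 9.7
tool_pos: [0.5822, 0.0154, 0.1381]
eef_rot: [-2.898, 1.211, -0.002]
wrist_force: [-1.7, 1.1, 1.6]
opening: 0.039
```

Run:
```python
from h import *
from station import arm
pr(arm.state());print(arm.state()["ft_torque"])
```

```text
t 9.7 pos [0.5822 0.0154 0.1381] yaw -0.7919 z [ 0.001  0.    -1.   ] F [-1.7  1.1  1.6] open 0.039 q6 0.73
[ 0.140852    0.20410745 -0.01328973]
```

>>> step_arm([
  {"ax":0,"ay":0,"az":-1,"tx":0,"ty":0,"tz":0,"claw":0.3},
  {"ax":0,"ay":0,"az":-1,"tx":0,"ty":0,"tz":0,"claw":0.3},
  {"ax":0,"ay":0,"az":-1,"tx":0,"ty":0,"tz":0,"claw":0.3},
  {"ax":0,"ay":0,"az":-1,"tx":0,"ty":0,"tz":0,"claw":0.3},
  {"ax":0,"ay":0,"az":-1,"tx":0,"ty":0,"tz":0,"claw":0.3},
  {"ax":0,"ay":0,"az":-1,"tx":0,"ty":0,"tz":0,"claw":0.3},
  {"ax":0,"ay":0,"az":-1,"tx":0,"ty":0,"tz":0,"claw":0.3},
  {"ax":0,"ay":0,"az":-1,"tx":0,"ty":0,"tz":0,"claw":0.3},
])

```text
t: 10.5
tool_pos: [0.5812, 0.0164, 0.1382]
eef_rot: [-3.139, -0.079, 0.002]
wrist_force: [-8.8, 4.6, 8.5]
opening: 0.0388
```

>>> step_arm([
  {"ax":0,"ay":0,"az":-1,"tx":0,"ty":0,"tz":0,"claw":0.3},
  {"ax":0,"ay":0,"az":-1,"tx":0,"ty":0,"tz":0,"claw":0.3},
  {"ax":0,"ay":0,"az":-1,"tx":0,"ty":0,"tz":-0.006,"claw":0.3},
  {"ax":0,"ay":0,"az":-1,"tx":0,"ty":0,"tz":-0.006,"claw":0.3},
  {"ax":0,"ay":0,"az":-1,"tx":0,"ty":0,"tz":-0.006,"claw":0.3},
  {"ax":0,"ay":0,"az":-1,"tx":0,"ty":0,"tz":-0.006,"claw":0.3},
  {"ax":0,"ay":0,"az":-1,"tx":0,"ty":0,"tz":-0.006,"claw":0.3},
  {"ax":0,"ay":0,"az":0,"tx":0,"ty":0,"tz":0,"claw":0.3},
])

```text
t: 11.3
tool_pos: [0.5805, 0.0158, 0.1391]
eef_rot: [-2.902, -1.198, 0.004]
wrist_force: [-12.8, 1.6, 12.6]
opening: 0.0385
```

Run:
```python
from h import *
from station import arm
look('w6');print(arm.state()["ft_torque"])
```

```text
t 11.3 pos [0.5805 0.0158 0.1391] yaw 0.7831 z [-0.003  0.    -1.   ] F [-12.8   1.6  12.6] open 0.0385 q6 -0.844
[0.21594703 2.32194749 0.02940308]
```

View pics/w6.png

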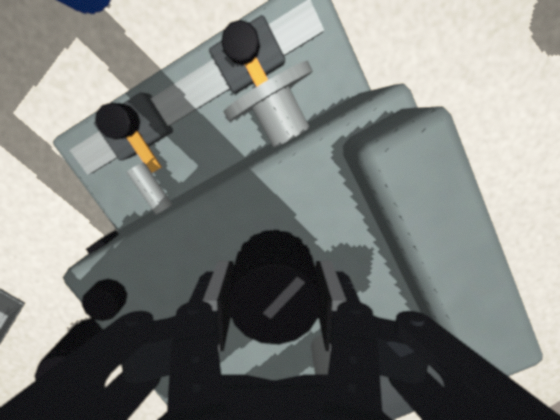

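The cap turned with the jaws, since its mark kept the same orientation in the tool view. Now I'll regrasp.

>>> step_arm([
  {"ax":0,"ay":0,"az":0,"tx":0,"ty":0,"tz":0,"claw":0.65},
  {"ax":0,"ay":0,"az":0,"tx":0,"ty":0,"tz":0,"claw":0.65},
  {"ax":0,"ay":0,"az":0,"tx":0,"ty":0,"tz":0,"claw":0.65},
  {"ax":0,"ay":0,"az":1,"tx":0,"ty":0,"tz":0,"claw":0.65},
  {"ax":0,"ay":0,"az":1,"tx":0,"ty":0,"tz":0,"claw":0.65},
  {"ax":0,"ay":0,"az":1,"tx":0,"ty":0,"tz":0,"claw":0.65},
  {"ax":0,"ay":0,"az":1,"tx":0,"ty":0,"tz":0,"claw":0.65},
  {"ax":0,"ay":0,"az":1,"tx":0,"ty":0,"tz":0,"claw":0.65},
  {"ax":0,"ay":0,"az":1,"tx":0,"ty":0,"tz":0,"claw":0.65},
])

```text
t: 12.25
tool_pos: [0.582, 0.0152, 0.1381]
eef_rot: [3.133, 0.229, 0.001]
wrist_force: [0.1, -0.0, -0.1]
opening: 0.0555
```

>>> step_arm([
  {"ax":0,"ay":0,"az":1,"tx":0,"ty":0,"tz":0,"claw":0.65},
  {"ax":0,"ay":0,"az":1,"tx":0,"ty":0,"tz":0,"claw":0.65},
  {"ax":0,"ay":0,"az":1,"tx":0,"ty":0,"tz":0,"claw":0.65},
  {"ax":0,"ay":0,"az":1,"tx":0,"ty":0,"tz":0,"claw":0.65},
  {"ax":0,"ay":0,"az":1,"tx":0,"ty":0,"tz":0,"claw":0.65},
  {"ax":0,"ay":0,"az":1,"tx":0,"ty":0,"tz":0,"claw":0.65},
  {"ax":0,"ay":0,"az":1,"tx":0,"ty":0,"tz":0,"claw":0.65},
  {"ax":0,"ay":0,"az":1,"tx":0,"ty":0,"tz":0,"claw":0.65},
  {"ax":0,"ay":0,"az":1,"tx":0,"ty":0,"tz":0,"claw":0.65},
  {"ax":0,"ay":0,"az":0,"tx":0,"ty":0,"tz":0,"claw":0.65},
])

```text
t: 13.25
tool_pos: [0.582, 0.0152, 0.1381]
eef_rot: [-2.897, 1.214, -0.001]
wrist_force: [0.1, 0.2, -1.1]
opening: 0.0557
```

Run:
```python
from h import *
look('w7')
```

```text
t 13.25 pos [0.582  0.0152 0.1381] yaw -0.7937 z [ 0. -0. -1.] F [ 0.1  0.2 -1.1] open 0.0557 q6 0.732
```

View pics/w7.png

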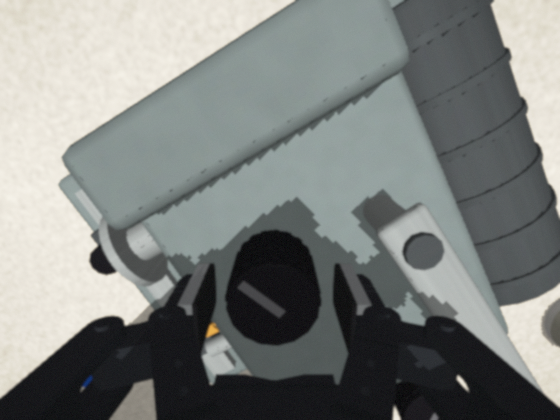

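>>> step_arm([
  {"ax":0,"ay":0,"az":0,"tx":0,"ty":0.06,"tz":0,"claw":0.3},
  {"ax":0,"ay":0,"az":0,"tx":0,"ty":0,"tz":0,"claw":0.3},
  {"ax":0,"ay":0,"az":0,"tx":0,"ty":0,"tz":0,"claw":0.3},
  {"ax":0,"ay":0,"az":0,"tx":0,"ty":0,"tz":0,"claw":0.3},
  {"ax":0,"ay":0,"az":-1,"tx":0,"ty":0,"tz":-0.006,"claw":0.3},
  {"ax":0,"ay":0,"az":-1,"tx":0,"ty":0,"tz":-0.006,"claw":0.3},
  {"ax":0,"ay":0,"az":-1,"tx":0,"ty":0,"tz":-0.006,"claw":0.3},
  {"ax":0,"ay":0,"az":-1,"tx":0,"ty":0,"tz":-0.006,"claw":0.3},
  {"ax":0,"ay":0,"az":-1,"tx":0,"ty":0,"tz":-0.006,"claw":0.3},
])

```text
t: 14.2
tool_pos: [0.5809, 0.0142, 0.139]
eef_rot: [3.114, -0.413, 0.001]
wrist_force: [-0.8, -0.5, 1.8]
opening: 0.0389
```

>>> step_arm([
  {"ax":0,"ay":0,"az":-1,"tx":0,"ty":0,"tz":-0.006,"claw":0.3},
  {"ax":0,"ay":0,"az":-1,"tx":0,"ty":0,"tz":-0.006,"claw":0.3},
  {"ax":0,"ay":0,"az":-1,"tx":0,"ty":0,"tz":-0.006,"claw":0.3},
  {"ax":0,"ay":0,"az":-1,"tx":0,"ty":0,"tz":-0.006,"claw":0.3},
  {"ax":0,"ay":0,"az":-1,"tx":0,"ty":0,"tz":-0.006,"claw":0.3},
])

```text
t: 14.7
tool_pos: [0.581, 0.0144, 0.1398]
eef_rot: [-3.115, -0.407, -0.001]
wrist_force: [0.2, -0.1, 1.1]
opening: 0.0384
```

>>> step_arm([
  {"ax":0,"ay":0,"az":-1,"tx":0,"ty":0,"tz":-0.006,"claw":0.3},
  {"ax":0,"ay":0,"az":-1,"tx":0,"ty":0,"tz":-0.006,"claw":0.3},
  {"ax":0,"ay":0,"az":-1,"tx":0,"ty":0,"tz":-0.006,"claw":0.3},
  {"ax":0,"ay":0,"az":-1,"tx":0,"ty":0,"tz":-0.006,"claw":0.3},
  {"ax":0,"ay":0,"az":-1,"tx":0,"ty":0,"tz":-0.006,"claw":0.3},
  {"ax":0,"ay":0,"az":0,"tx":0,"ty":0,"tz":0,"claw":0.3},
])

```text
t: 15.3
tool_pos: [0.581, 0.0144, 0.1405]
eef_rot: [2.905, 1.196, 0.001]
wrist_force: [-0.7, 0.3, 1.4]
opening: 0.0387
```

Run:
```python
from h import *
look('w8')
```

```text
t 15.3 pos [0.581  0.0144 0.1405] yaw 0.781 z [ 0.001  0.    -1.   ] F [-0.7  0.3  1.4] open 0.0387 q6 -0.845
```

View pics/w8.png

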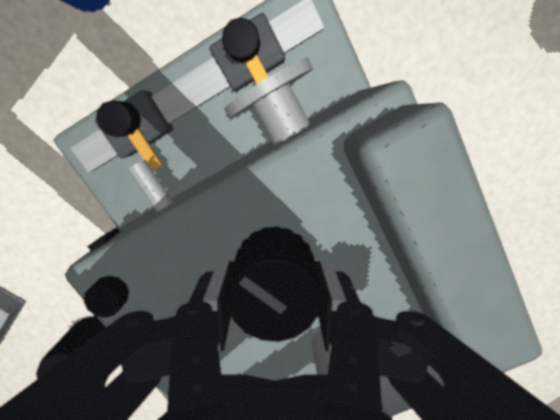

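The forces are now tiny and the cap has turned about 3.15 rad. One more regrasp and a third stroke of about 1.5 rad will bring it to about 4.6 rad in all.

>>> step_arm([
  {"ax":0,"ay":0,"az":0,"tx":0,"ty":0,"tz":0,"claw":0.65},
  {"ax":0,"ay":0,"az":0,"tx":0,"ty":0,"tz":0,"claw":0.65},
  {"ax":0,"ay":0,"az":0,"tx":0,"ty":0,"tz":0,"claw":0.65},
  {"ax":0,"ay":0,"az":1,"tx":0,"ty":0,"tz":0,"claw":0.65},
  {"ax":0,"ay":0,"az":1,"tx":0,"ty":0,"tz":0,"claw":0.65},
  {"ax":0,"ay":0,"az":1,"tx":0,"ty":0,"tz":0,"claw":0.65},
  {"ax":0,"ay":0,"az":1,"tx":0,"ty":0,"tz":0,"claw":0.65},
  {"ax":0,"ay":0,"az":1,"tx":0,"ty":0,"tz":0,"claw":0.65},
  {"ax":0,"ay":0,"az":1,"tx":0,"ty":0,"tz":0,"claw":0.65},
])

```text
t: 16.25
tool_pos: [0.5806, 0.0143, 0.1401]
eef_rot: [3.133, 0.228, -0.0]
wrist_force: [-0.6, -1.2, -0.7]
opening: 0.0554
```

>>> step_arm([
  {"ax":0,"ay":0,"az":1,"tx":0,"ty":0,"tz":0,"claw":0.65},
  {"ax":0,"ay":0,"az":1,"tx":0,"ty":0,"tz":0,"claw":0.65},
  {"ax":0,"ay":0,"az":1,"tx":0,"ty":0,"tz":0,"claw":0.65},
  {"ax":0,"ay":0,"az":1,"tx":0,"ty":0,"tz":0,"claw":0.65},
  {"ax":0,"ay":0,"az":1,"tx":0,"ty":0,"tz":0,"claw":0.65},
  {"ax":0,"ay":0,"az":1,"tx":0,"ty":0,"tz":0,"claw":0.65},
  {"ax":0,"ay":0,"az":1,"tx":0,"ty":0,"tz":0,"claw":0.65},
  {"ax":0,"ay":0,"az":1,"tx":0,"ty":0,"tz":0,"claw":0.65},
  {"ax":0,"ay":0,"az":1,"tx":0,"ty":0,"tz":0,"claw":0.65},
  {"ax":0,"ay":0,"az":0,"tx":0,"ty":0,"tz":0,"claw":0.65},
])

```text
t: 17.25
tool_pos: [0.5806, 0.0143, 0.1402]
eef_rot: [2.897, -1.215, -0.0]
wrist_force: [-0.5, -0.2, -1.1]
opening: 0.0556
```

>>> step_arm([
  {"ax":0,"ay":0,"az":0,"tx":0,"ty":0,"tz":0,"claw":0.3},
  {"ax":0,"ay":0,"az":0,"tx":0,"ty":0,"tz":0,"claw":0.3},
  {"ax":0,"ay":0,"az":0,"tx":0,"ty":0,"tz":0,"claw":0.3},
  {"ax":0,"ay":0,"az":0,"tx":0,"ty":0,"tz":0,"claw":0.3},
  {"ax":0,"ay":0,"az":-1,"tx":0,"ty":0,"tz":-0.006,"claw":0.3},
  {"ax":0,"ay":0,"az":-1,"tx":0,"ty":0,"tz":-0.006,"claw":0.3},
  {"ax":0,"ay":0,"az":-1,"tx":0,"ty":0,"tz":-0.006,"claw":0.3},
  {"ax":0,"ay":0,"az":-1,"tx":0,"ty":0,"tz":-0.006,"claw":0.3},
  {"ax":0,"ay":0,"az":-1,"tx":0,"ty":0,"tz":-0.006,"claw":0.3},
])

```text
t: 18.15
tool_pos: [0.5808, 0.0144, 0.1412]
eef_rot: [-3.114, 0.413, -0.0]
wrist_force: [-0.0, 1.0, 0.2]
opening: 0.0385
```

>>> step_arm([
  {"ax":0,"ay":0,"az":-1,"tx":0,"ty":0,"tz":-0.006,"claw":0.3},
  {"ax":0,"ay":0,"az":-1,"tx":0,"ty":0,"tz":-0.006,"claw":0.3},
  {"ax":0,"ay":0,"az":-1,"tx":0,"ty":0,"tz":-0.006,"claw":0.3},
  {"ax":0,"ay":0,"az":-1,"tx":0,"ty":0,"tz":-0.006,"claw":0.3},
  {"ax":0,"ay":0,"az":-1,"tx":0,"ty":0,"tz":0,"claw":0.3},
  {"ax":0,"ay":0,"az":-1,"tx":0,"ty":0,"tz":0,"claw":0.3},
  {"ax":0,"ay":0,"az":-1,"tx":0,"ty":0,"tz":0,"claw":0.3},
  {"ax":0,"ay":0,"az":-1,"tx":0,"ty":0,"tz":0,"claw":0.3},
  {"ax":0,"ay":0,"az":-1,"tx":0,"ty":0,"tz":0,"claw":0.3},
  {"ax":0,"ay":0,"az":0,"tx":0,"ty":0,"tz":0,"claw":0.3},
])

```text
t: 19.15
tool_pos: [0.5812, 0.0143, 0.1425]
eef_rot: [2.962, 1.045, 0.002]
wrist_force: [-1.1, 0.6, 5.0]
opening: 0.0387
```

Run:
```python
from h import *
from station import arm
pr(arm.state())
```

```text
t 19.15 pos [0.5812 0.0143 0.1425] yaw 0.6786 z [ 0.001  0.    -1.   ] F [-1.1  0.6  5. ] open 0.0387 q6 -0.742
```

>>> step_arm([
  {"ax":0,"ay":0,"az":0,"tx":0,"ty":0,"tz":-0.08,"claw":0.3},
  {"ax":0,"ay":0,"az":0,"tx":0,"ty":0,"tz":-0.08,"claw":0.3},
  {"ax":0,"ay":0,"az":0,"tx":0,"ty":0,"tz":-0.08,"claw":0.3},
])

```text
t: 19.45
tool_pos: [0.5806, 0.0143, 0.1475]
eef_rot: [-2.965, -1.039, 0.001]
wrist_force: [0.4, -0.2, -0.3]
opening: 0.0387
```

Free. Now I'll lift it clear.

>>> step_arm([
  {"ax":0,"ay":0,"az":0,"tx":0,"ty":0,"tz":-0.3,"claw":0.3},
  {"ax":0,"ay":0,"az":0,"tx":0,"ty":0,"tz":-0.4,"claw":0.3},
  {"ax":0,"ay":0,"az":0,"tx":0,"ty":0,"tz":-0.5,"claw":0.3},
  {"ax":0,"ay":0,"az":0,"tx":0,"ty":0,"tz":-0.6,"claw":0.3},
  {"ax":0,"ay":0,"az":0,"tx":0,"ty":0,"tz":-0.6,"claw":0.3},
  {"ax":0,"ay":0,"az":0,"tx":0,"ty":0,"tz":-0.6,"claw":0.3},
  {"ax":0,"ay":0,"az":0,"tx":0,"ty":0,"tz":-0.4,"claw":0.3},
  {"ax":0,"ay":0,"az":0,"tx":0,"ty":0,"tz":0,"claw":0.3},
])

```text
t: 20.25
tool_pos: [0.5819, 0.0142, 0.2353]
eef_rot: [2.963, 1.039, 0.006]
wrist_force: [0.1, 0.7, -1.0]
opening: 0.0389
```

Run:
```python
from h import *
from station import arm
look('w9')
d=arm.snapshot("scene");cv2.imwrite("pics/s9.png",d["img"])
t=arm.snapshot("top");pickle.dump(t,open("pics/t9.pkl","wb"))
cv2.imwrite("pics/t9.png",t["img"])
s=arm.state()
for n,uv in (("top0",[(367,238),(408,236),(413,281),(372,283)]),):
    pass
print(totool(s,np.array([.424,-.283,s['tool_pos'][2]])-s['tool_pos']))
```

```text
t 20.25 pos [0.5819 0.0142 0.2353] yaw 0.6742 z [ 0.004 -0.    -1.   ] F [ 0.1  0.7 -1. ] open 0.0389 q6 -0.738
[-1.23108158e+01  5.38576239e+00  5.78619334e-03]
```

View pics/w9.png

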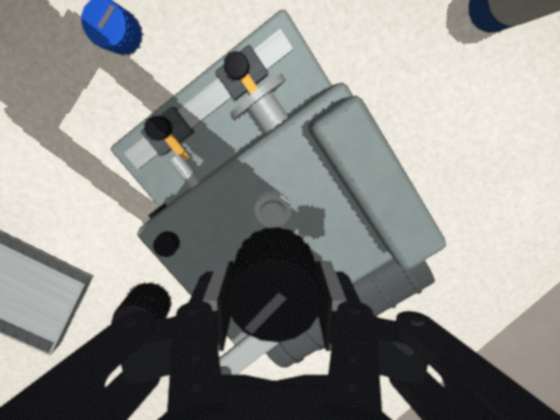

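View pics/s9.png

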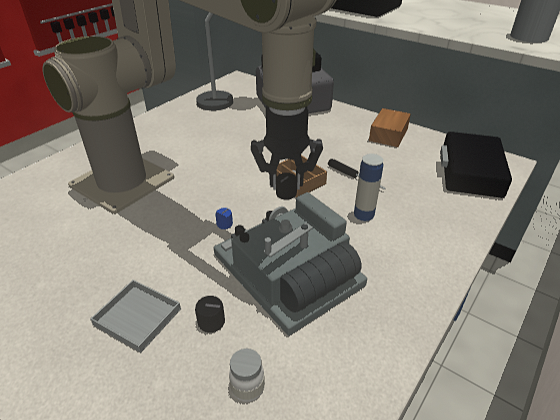

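The cap is held and the neck is bare at (272,210). Next I'll carry it over the tray.

>>> step_arm([
  {"ax":0,"ay":0,"az":0,"tx":-0.6,"ty":0.26,"tz":0,"claw":0.3},
  {"ax":0,"ay":0,"az":0,"tx":-0.95,"ty":0.41,"tz":0,"claw":0.3},
  {"ax":0,"ay":0,"az":0,"tx":-0.95,"ty":0.41,"tz":0,"claw":0.3},
  {"ax":0,"ay":0,"az":0,"tx":-0.95,"ty":0.41,"tz":0,"claw":0.3},
  {"ax":0,"ay":0,"az":0,"tx":-0.95,"ty":0.41,"tz":0,"claw":0.3},
  {"ax":0,"ay":0,"az":0,"tx":-0.95,"ty":0.41,"tz":0,"claw":0.3},
  {"ax":0,"ay":0,"az":0,"tx":-0.95,"ty":0.41,"tz":0,"claw":0.3},
  {"ax":0,"ay":0,"az":0,"tx":-0.95,"ty":0.41,"tz":0,"claw":0.3},
  {"ax":0,"ay":0,"az":0,"tx":-0.95,"ty":0.41,"tz":0,"claw":0.3},
  {"ax":0,"ay":0,"az":0,"tx":-0.95,"ty":0.41,"tz":0,"claw":0.3},
])

```text
t: 21.4
tool_pos: [0.462, -0.2068, 0.2317]
eef_rot: [-2.964, -1.038, 0.002]
wrist_force: [1.1, -0.4, 0.3]
opening: 0.0388
```

>>> step_arm([
  {"ax":0,"ay":0,"az":0,"tx":-0.95,"ty":0.41,"tz":0,"claw":0.3},
  {"ax":0,"ay":0,"az":0,"tx":-0.95,"ty":0.41,"tz":0,"claw":0.3},
  {"ax":0,"ay":0,"az":0,"tx":-0.9,"ty":0.39,"tz":0,"claw":0.3},
  {"ax":0,"ay":0,"az":0,"tx":-0.36,"ty":0.22,"tz":0,"claw":0.3},
  {"ax":0,"ay":0,"az":0,"tx":0,"ty":0,"tz":0,"claw":0.3},
  {"ax":0,"ay":0,"az":0,"tx":0,"ty":0,"tz":0,"claw":0.3},
])

```text
t: 22.0
tool_pos: [0.4241, -0.2825, 0.2322]
eef_rot: [-2.964, -1.038, 0.0]
wrist_force: [-0.3, 0.4, -0.7]
opening: 0.0387
```

Run:
```python
from h import *
from station import arm
look('w10')
t=arm.snapshot("scene");cv2.imwrite("pics/s10.png",t["img"]);pickle.dump(t,open("pics/s10.pkl","wb"))
s=cam("scene0")
for uv in [(92,318),(139,281),(180,304),(136,349)]: print(plane(s,*uv,.022))
```

```text
t 22.0 pos [ 0.4241 -0.2825  0.2322] yaw 0.6736 z [-0.     0.001 -1.   ] F [-0.3  0.4 -0.7] open 0.0387 q6 -1.362
[ 0.37212192 -0.35107129  0.022     ]
[ 0.3691404  -0.23134838  0.022     ]
[ 0.48668525 -0.22140826  0.022     ]
[ 0.49904007 -0.3439653   0.022     ]
```

View pics/w10.png

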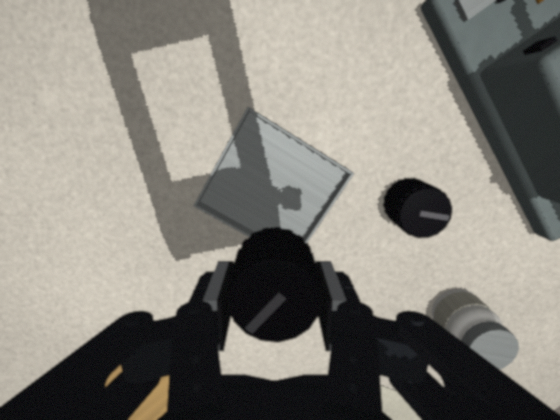

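View pics/s10.png

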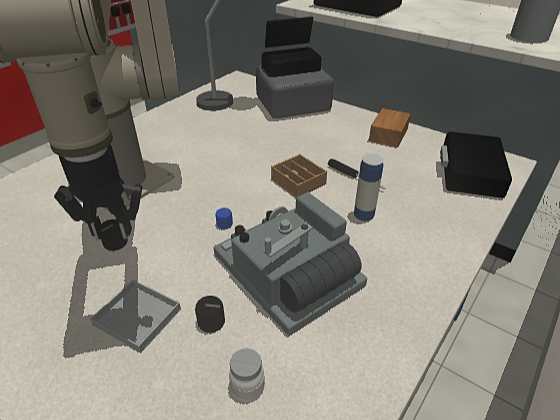

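Run:
```python
from h import *
from station import arm
d=cam("w10")
a,b,c=[plane(d,*p,.022) for p in [(250,108),(351,174),(197,204)]]
print(a,b,c,(b+c)/2, np.linalg.norm(a-b),np.linalg.norm(a-c)); s=arm.state()
print(totool(s,(b+c)/2-s['tool_pos']))
```

```text
[ 0.35468683 -0.23387607  0.022     ] [ 0.47736626 -0.22022772  0.022     ] [ 0.36968876 -0.34778475  0.022     ] [ 0.42352751 -0.28400623  0.022     ] 0.12343629786691493 0.11489231809884308
[-0.08262283  0.03832154  8.41788155]
```

The tray centre measures (0.4235, -0.284), so I'm centred. Time to lower.

>>> step_arm([
  {"ax":0,"ay":0,"az":0,"tx":0,"ty":0,"tz":0.6,"claw":0.3},
  {"ax":0,"ay":0,"az":0,"tx":0,"ty":0,"tz":0.9,"claw":0.3},
  {"ax":0,"ay":0,"az":0,"tx":0,"ty":0,"tz":1,"claw":0.3},
  {"ax":0,"ay":0,"az":0,"tx":0,"ty":0,"tz":1,"claw":0.3},
  {"ax":0,"ay":0,"az":0,"tx":0,"ty":0,"tz":1,"claw":0.3},
  {"ax":0,"ay":0,"az":0,"tx":0,"ty":0,"tz":1,"claw":0.3},
  {"ax":0,"ay":0,"az":0,"tx":0,"ty":0,"tz":0.9,"claw":0.3},
  {"ax":0,"ay":0,"az":0,"tx":0,"ty":0,"tz":0.7,"claw":0.3},
  {"ax":0,"ay":0,"az":0,"tx":0,"ty":0,"tz":0.4,"claw":0.3},
  {"ax":0,"ay":0,"az":0,"tx":0,"ty":0,"tz":0,"claw":0.3},
])

```text
t: 23.1
tool_pos: [0.4231, -0.2813, 0.0429]
eef_rot: [-2.961, -1.039, 0.003]
wrist_force: [0.0, 0.3, -0.8]
opening: 0.0387
```

>>> step_arm([
  {"ax":0,"ay":0,"az":0,"tx":0,"ty":0,"tz":0.1,"claw":0.3},
  {"ax":0,"ay":0,"az":0,"tx":0,"ty":0,"tz":0.06,"claw":0.3},
  {"ax":0,"ay":0,"az":0,"tx":0,"ty":0,"tz":0.06,"claw":0.3},
  {"ax":0,"ay":0,"az":0,"tx":0,"ty":0,"tz":0,"claw":0.3},
])

```text
t: 23.5
tool_pos: [0.4246, -0.2831, 0.0401]
eef_rot: [2.964, 1.039, 0.001]
wrist_force: [-0.4, 0.1, -0.3]
opening: 0.0388
```

>>> step_arm([
  {"ax":0,"ay":0,"az":0,"tx":0,"ty":0,"tz":0.06,"claw":0.3},
  {"ax":0,"ay":0,"az":0,"tx":0,"ty":0,"tz":0.06,"claw":0.3},
  {"ax":0,"ay":0,"az":0,"tx":0,"ty":0,"tz":0.06,"claw":0.3},
  {"ax":0,"ay":0,"az":0,"tx":0,"ty":0,"tz":0,"claw":0.3},
])

```text
t: 23.9
tool_pos: [0.4241, -0.2828, 0.0348]
eef_rot: [-2.964, -1.039, 0.0]
wrist_force: [-0.5, -0.5, -0.8]
opening: 0.0388
```

>>> step_arm([
  {"ax":0,"ay":0,"az":0,"tx":0,"ty":0,"tz":0.05,"claw":0.3},
  {"ax":0,"ay":0,"az":0,"tx":0,"ty":0,"tz":0,"claw":0.3},
])

```text
t: 24.1
tool_pos: [0.4242, -0.2828, 0.0337]
eef_rot: [-2.965, -1.039, 0.0]
wrist_force: [0.4, 0.3, -0.7]
opening: 0.0389
```

>>> step_arm([
  {"ax":0,"ay":0,"az":0,"tx":0,"ty":0,"tz":0.05,"claw":0.3},
  {"ax":0,"ay":0,"az":0,"tx":0,"ty":0,"tz":0,"claw":0.3},
])

```text
t: 24.3
tool_pos: [0.4242, -0.2828, 0.0325]
eef_rot: [-2.965, -1.039, 0.0]
wrist_force: [-0.4, -0.2, -1.2]
opening: 0.0389
```

>>> step_arm([
  {"ax":0,"ay":0,"az":0,"tx":0,"ty":0,"tz":0.04,"claw":0.3},
  {"ax":0,"ay":0,"az":0,"tx":0,"ty":0,"tz":0,"claw":0.3},
])

```text
t: 24.5
tool_pos: [0.4242, -0.2829, 0.0315]
eef_rot: [-2.965, -1.039, 0.0]
wrist_force: [0.5, 0.0, 0.0]
opening: 0.0387
```

>>> step_arm([
  {"ax":0,"ay":0,"az":0,"tx":0,"ty":0,"tz":0.03,"claw":0.3},
  {"ax":0,"ay":0,"az":0,"tx":0,"ty":0,"tz":0,"claw":0.3},
])

```text
t: 24.7
tool_pos: [0.4242, -0.2829, 0.0308]
eef_rot: [-2.965, -1.039, 0.0]
wrist_force: [-0.1, 0.1, -0.7]
opening: 0.0388
```

>>> step_arm([
  {"ax":0,"ay":0,"az":0,"tx":0,"ty":0,"tz":0.03,"claw":0.3},
  {"ax":0,"ay":0,"az":0,"tx":0,"ty":0,"tz":0,"claw":0.3},
])

```text
t: 24.9
tool_pos: [0.4244, -0.2829, 0.0302]
eef_rot: [2.965, 1.039, 0.0]
wrist_force: [0.3, -0.4, -1.3]
opening: 0.039
```

>>> step_arm([
  {"ax":0,"ay":0,"az":0,"tx":0,"ty":0,"tz":0.03,"claw":0.3},
  {"ax":0,"ay":0,"az":0,"tx":0,"ty":0,"tz":0,"claw":0.3},
])

```text
t: 25.1
tool_pos: [0.4245, -0.2831, 0.03]
eef_rot: [2.964, 1.039, 0.0]
wrist_force: [-1.7, 1.3, 5.6]
opening: 0.0389
```

>>> step_arm([
  {"ax":0,"ay":0,"az":0,"tx":0,"ty":0,"tz":0.03,"claw":0.3},
  {"ax":0,"ay":0,"az":0,"tx":0,"ty":0,"tz":0,"claw":0.3},
])

```text
t: 25.3
tool_pos: [0.4246, -0.2832, 0.0299]
eef_rot: [2.964, 1.039, 0.0]
wrist_force: [-3.4, 2.9, 11.9]
opening: 0.0387
```

Run:
```python
from h import *
from station import arm
look('w11')
t=arm.snapshot("scene");img=t["img"];cv2.imwrite("pics/s11.png",cv2.convertScaleAbs(cv2.resize(img[200:360,40:240],None,fx=3.7,fy=3.7,interpolation=cv2.INTER_CUBIC),alpha=1.6,beta=20))
```

```text
t 25.3 pos [ 0.4246 -0.2832  0.0299] yaw 0.6743 z [ 0. -0. -1.] F [-3.4  2.9 11.9] open 0.0387 q6 -1.363
```

View pics/s11.png

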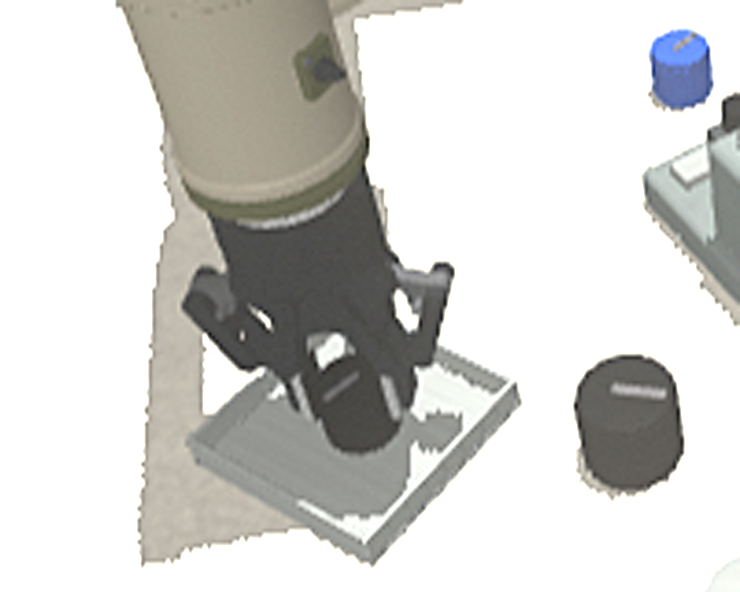

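The cap is resting on the tray floor (12 N up). I'll ease off, open and rise.

>>> step_arm([
  {"ax":0,"ay":0,"az":0,"tx":0,"ty":0,"tz":-0.03,"claw":0.3},
  {"ax":0,"ay":0,"az":0,"tx":0,"ty":0,"tz":0,"claw":0.5},
  {"ax":0,"ay":0,"az":0,"tx":0,"ty":0,"tz":0,"claw":0.6},
  {"ax":0,"ay":0,"az":0,"tx":0,"ty":0,"tz":0,"claw":0.65},
  {"ax":0,"ay":0,"az":0,"tx":0,"ty":0,"tz":0,"claw":0.65},
  {"ax":0,"ay":0,"az":0,"tx":0,"ty":0,"tz":0,"claw":0.65},
])

```text
t: 26.0
tool_pos: [0.4242, -0.2828, 0.0292]
eef_rot: [-2.965, -1.039, 0.0]
wrist_force: [0.4, 0.3, 0.4]
opening: 0.0558
```

>>> step_arm([
  {"ax":0,"ay":0,"az":0,"tx":0,"ty":0,"tz":-0.4,"claw":0.65},
  {"ax":0,"ay":0,"az":0,"tx":0,"ty":0,"tz":-0.6,"claw":0.65},
  {"ax":0,"ay":0,"az":0,"tx":0,"ty":0,"tz":-1,"claw":0.65},
  {"ax":0,"ay":0,"az":0,"tx":0,"ty":0,"tz":-1,"claw":0.65},
  {"ax":0,"ay":0,"az":0,"tx":0,"ty":0,"tz":-1,"claw":0.65},
  {"ax":0,"ay":0,"az":0,"tx":0,"ty":0,"tz":-1,"claw":0.65},
  {"ax":0,"ay":0,"az":0,"tx":0,"ty":0,"tz":-1,"claw":0.65},
  {"ax":0,"ay":0,"az":0,"tx":0,"ty":0,"tz":-0.6,"claw":0.65},
  {"ax":0,"ay":0,"az":0,"tx":0,"ty":0,"tz":0,"claw":0.65},
  {"ax":0,"ay":0,"az":0,"tx":0,"ty":0,"tz":0,"claw":0.65},
])

```text
t: 27.0
tool_pos: [0.4242, -0.2829, 0.1943]
eef_rot: [2.965, 1.039, 0.0]
wrist_force: [0.9, -0.8, -1.2]
opening: 0.0558
```

Run:
```python
from h import *
from station import arm
look('w12')
t=arm.snapshot("scene");cv2.imwrite("pics/s12.png",t["img"])
t=arm.snapshot("top");cv2.imwrite("pics/t12.png",t["img"])
```

```text
t 27.0 pos [ 0.4242 -0.2829  0.1943] yaw 0.6742 z [ 0. -0. -1.] F [ 0.9 -0.8 -1.2] open 0.0558 q6 -1.363
```

View pics/s12.png

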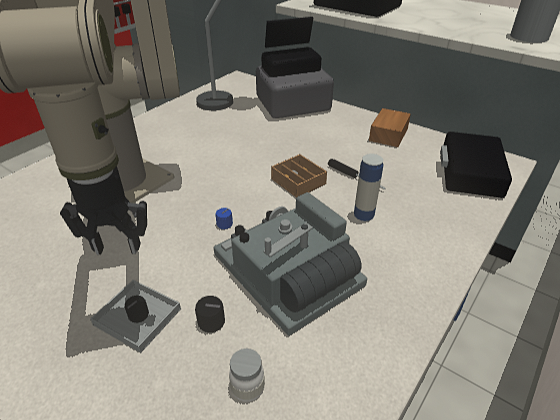

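View pics/w12.png

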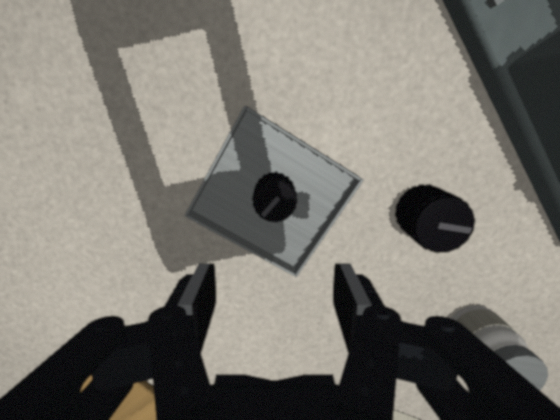

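View pics/t12.png

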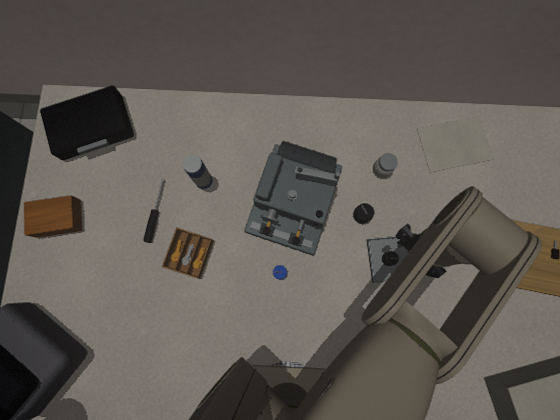

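The cap stands mark-up in the tray at w12(274,197). The keeper is still aside at top(297,170)–(340,178). The spray can, jar and screwdriver sit at the same pixels as at the start. I'm handing it in.

```bash
python3 -c "
from station import arm
print(arm.hand_in())"
```

```text
the job is handed in; nothing more can be done
None
```

The job is done and handed in at about 27 s of the 64 s allowed; the hand-in gives no verdict.

**What I did**
- **Keeper:** I swung it aside by its pin to about 1.68 rad (1.35 or more was needed) and left it there.
- **Cap:** I unscrewed it in three regrasped turns, about 4.6 rad in all. I lifted it clear, lowered it onto the tray floor until about 12 N showed on the wrist, and released it.

**Last checks**
- **Tray:** the pictures show the cap standing in the middle of the tray, open side down with its mark on top.
- **Machine:** the neck is bare and the keeper is still aside.
- **Bystanders:** the spray can, jar, screwdriver and look-alike caps are where they were.
- **Robot:** the gripper hangs free, with the TCP about 19 cm above the table.
- **Forces:** the highest wrist reading after a move was about 18 N, in the first turn when the grip was 1–2 mm off-centre. I corrected that before the second turn.

**Disagreements**
- The overhead and wrist cameras disagreed by about 4 mm on the keeper's pivot. The wrist view agreed with the arc of the pin, so I used that.
- The cap touched the tray floor with the TCP about 1.5 mm lower than I had worked out.

No check failed.

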